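# Park the scooter frame: key off, kickstand down, hold it upright

## Robot

A 6-joint arm with a two-finger parallel gripper is mounted at the origin on the work surface. World frame = base frame: x ahead of the robot, y to its left, z up, the work surface at z = 0. Lengths are in m, angles in degrees, forces in N, time in s.
With the tool pointing down it reaches from about 0.4 to 0.825 m from the base axis. Payload 7 kg.
Tool frame: the origin (TCP) lies midway between the tips of the shut fingers; the grasp point (between the pads) lies 19 mm behind it; z points along the fingers, y is the line along which they close (so a half turn about z gives the same grasp; the last joint's range is limited). The gripper opens to 88 mm and grips with 3 to 60 N. Pads are 19 mm wide; open, the fingers measure 130 mm over their backs; the gripper's body (78 mm by 193 mm) begins 47 mm behind the grasp point.
Start: joints at [82.512, 20.546, 0.682, 0, -70.136, -16.507], TCP at [0.275, 0.617, 0.227] pointing down, gripper open.
Joint ranges: [-176.03, 176.03], [-82.01, 121.73], [-58.28, 71.71], [-173.87, 95.51], [-174.79, -0.11], [-173.66, 173.66]. Speed limits (degrees/s): [136.94, 136.94, 172.46, 180, 180, 180].

## Interface

Orientations are given as [roll, pitch, yaw] about the fixed x, y, z axes, in that order (R = Rz(yaw) Ry(pitch) Rx(roll)).
In Python, from plant import r gives the robot as it stands. The module is installed in compiled form; this text tells all that it offers.
- The arm moves only by the tool play_rows, never from a script. Its argument "rows" is a list of rows, each an object with "slide": the shift along the tool's x, y, z as a fraction of full scale, a list of three; "delta_rot": the turn, a rotation vector about the tool's x, y, z as a fraction of full scale, a list of three; "fingers": the opening, from -1 (shut) to 1 (fully open). In form: [{"slide": [x, y, z], "delta_rot": [rx, ry, rz], "fingers": fingers}, ...]. A call has 1 to 8 rows; each row shifts and turns the commanded pose from where the row before left it, along the tool's axes as they then stand; what a row does not reach is not made up. Full scale, the value 1, is 0.15 m for a shift and 0.08 rad for a turn. A row lasts 1/8 s, in which the tool goes at most 62.5 mm and 10.7 degrees, less where a joint would pass 70% of its speed; a pose out of reach is approached as far as the arm can. A call with a number of a shift or a turn outside -1 to 1 is refused whole. A call with a gripper value outside its range is refused whole. The fingers move at their own pace and stop on an object; "squeeze" is the grip in N (left out, the last holds). Time passes only in rows, so rows that do not move let the fingers close. It gives the time, the measured TCP pose, the force, the opening and the grip force at its end, in the units of the state.
- r.get_state(): the state, without advancing time (a new reading comes with each control period).
- r.capture(name): name is "scene" or "top" or "wrist"; returns a dict with "image" (480x640x3 uint8, blue, green, red), "fx", "fy", "cx", "cy" (pixels), "R" (3x3) and "t" (3): a world point X has camera coordinates R X + t; the wrist camera has in their place "T_tool_cam" (4x4, takes a point from camera to tool coordinates, whose origin is the TCP and whose axes are the flange's). Camera axes: x right, y down, z forward; pixel columns grow to the right and rows downward; lengths in m; the calibration is good to about 2 mm. A picture is of the moment at which its call begins: read the wrist's pose just before it. There is no depth.
- r.close_job(): hands the job in; it is judged then, once.
The state is a dict: "time_s": time; "joints": joint angles; "qd": joint speeds; "joint_torque": joint torques, N m; "tcp_pos": TCP position; "eef_rot": TCP orientation; "contact_force": force on the tool from outside, world axes, zero at the start; "moment": the same for the moment, N m; "gripper_width": finger opening in m; "gripper_force": force on a finger pad.
Only numpy, scipy, OpenCV 4.12 (cv2) and the standard library are available. Lean on these libraries where they do the work, as an engineer would, in place of code of your own. Each camera call takes 0.05 s, during which the arm holds its last target. There are 200 camera calls.

## Task

Park the scooter's rear frame: turn the ignition key on the grey switch box clockwise to its stop and let go so that it springs back, then flip the folded kickstand down past its dead centre until it snaps fully down. Then bring the leaning frame upright by its grab rail and keep holding it there with the gripper, for it tips over again by itself: the job finishes while you are still holding it upright. Leave the paint tin, the screw jar and the hammer where they are.

Things in the scene. Friction and masses are not known exactly. Their poses are not given: they have to be found in the camera images.
- cradle: Fixed tilt cradle: dark base plate 170 x 220 x 12 mm, two green bearing blocks to 74 mm high. Origin: centre of its underside, on the bench. At yaw 0 its x axis points away from the robot; y runs along the frame towards the hub and kickstand. The frame tips about a line parallel to y, 50 mm above the origin.
- lean (a joint): Lean of the frame, rad: 0 upright, positive = tipped towards cradle -x (the robot's side), stops at 0.30 and -0.12. The black battery on its -x flank weighs it down: it starts at rest at 0.30 and falls back there from any angle when let go. Between about 1 and 6 N across the rail brings it upright and holds it.
- frame: Red frame (wheel hub, battery) with a steel grab rail on top. Origin: on the tipping line at the cradle's middle; axes = cradle axes turned with the lean, z up the frame. Rail: round bar, 24 mm diameter, along y from -115 to +85 mm (rubber end caps), its axis at z 220 mm. Red legs of 22 mm tube meet it at y -100 and +70 mm. The battery's top is 105 mm below the bar.
- rail_mid (a point): Point on the axis of the grab rail midway between its legs, the place to grip or push. Axes as frame.
- kickstand (a joint): Kickstand angle, rad: 0 folded (level, along the frame's y, pointing away from the hub), 1.45 fully down at its stop. An over-centre spring pulls it back to 0 at small angles and throws it down to 1.45 beyond; the balance lies at about 0.5, so push to about 0.9. It takes up to about 4 N at 120 mm from the pivot.
- stand_pivot (a point): Pivot of the kickstand at the hub end, on the frame's +x flank: at x 47, y 155, z 120 mm in the frame of frame, whose axes it shares. The leg turns about this x axis; at angle q it points along cos q of y minus sin q of z.
- stand_foot (a point): Centre of the kickstand's black rubber foot (36 mm wide, 30 long, 15 thick), 150 mm from the pivot along the leg. The leg is a flat steel bar 22 mm wide (x), 12 mm thick, its upper face 6 mm over this line. Axes: y outward along the leg, z out of its upper face. Nothing lies above the folded leg: it can be pressed down from above.
- switchbox: Fixed grey ignition switch box 100 x 100 x 55 mm, origin at the centre of its underside; the key stands upright in the middle of its top.
- key_turn (a joint): Turn of the ignition key, rad: 0 at rest, grows clockwise seen from above, stop at 1.2. A spring of 0.03 to 0.18 N m turns it back to 0 when it is let go.
- key: The key's black grip: an upright flat bar 36 mm long along its own x axis, 11 mm thick along its y axis, from 70 to 104 mm above the bench; white mark on top. Origin on the turning axis, 61 mm above the bench; z up. At joint 0 its axes are those of the switch box.
- key_grip (a point): Point on the key's axis in the middle of the grip, 89 mm above the bench: pinch here across the 11 mm. Axes as key.
- paint_tin: Blue paint tin, 72 mm diameter, 90 mm high, standing loose on the bench; origin at the centre of its underside. Bystander.
- screw_jar: Jar of screws, 60 mm diameter, 85 mm high, standing loose; origin at the centre of its underside. Bystander.
- hammer: Hammer lying loose left of the cradle, beyond the kickstand, 260 mm long; origin at its middle on the bench, head towards its +x. Bystander.
There are look-alikes about, which are no part of the job. Leave any pink or purple look-alike of the switchbox alone.

How it is judged (in metres and radians):
On the way, in this order (a step that is already met when the one before it is completed fails the run):
1. the key is turned clockwise to its stop (value of joint key_turn above 1.1 rad), for 0.1 s.
2. the key is let go and has sprung back (value of joint key_turn below 0.12 rad and contact force between the fingers and key below 0.2 N), for 0.2 s.
3. the kickstand is fully down (value of joint kickstand above 1.35 rad), for 0.3 s.
4. the frame is brought upright (value of joint lean between -0.08 and 0.08 rad), for 0.3 s.
At the end, for the whole second after the job is handed in: The gripper's fingers are at the grab rail (within 140 mm of its middle), bear on the frame (over 0.3 N) and hold it still within 0.08 rad of upright; the kickstand is fully down (over 1.35 rad) and the key is back at rest (under 0.12 rad) (all of step 4 and velocity of joint lean between -0.1 and 0.1 rad/s and contact force between the fingers and frame above 0.3 N and value of joint kickstand above 1.35 rad and value of joint key_turn below 0.12 rad and distance between the grasp point and rail_mid below 0.14 m); the arm keeps its last pose, push and grip.
It fails at once if the paint tin is moved more than 30 mm (distance of paint_tin from where it was at the start of the episode above 0.03 m).
It fails at once if the screw jar is moved more than 30 mm (distance of screw_jar from where it was at the start of the episode above 0.03 m).
It fails at once if the hammer is moved more than 30 mm (distance of hammer from where it was at the start of the episode above 0.03 m).
It also fails if it takes over 72 s, if anything falls off the work surface, if the arm or the gripper's body presses on something with over 40 N, if the wrist force passes 120 N, or if a joint passes its speed limit or range.

## Working session

There is one attempt and no reset: what is moved stays moved. The work goes in short steps, Python scripts to look and compute and a tool call to move; the robot and the scene stay as the last step left them, time stands still between calls to the robot, and variables do not carry over. Pictures are saved under pics/ and viewed, at most 10 in all, crops included, and the job is handed in when it is done.

Besides the shell and the picture viewer there is one more tool, called after "Emit:" as name(argument=value, ...), one argument or row to a line, values as JSON. play_rows: Moves the arm, as the interface text tells. Shift numbers are shares of 0.15 m and turn numbers shares of 0.08 rad, none past 1 either way. Its arguments: {"type":"object","properties":{"rows":{"type":"array"},"squeeze":{"type":"number"}},"required":["rows"]}

```bash
mkdir -p pics
python3 - <<'E'
from plant import r
import cv2,pickle
d={}
for n in("scene","top"):
    c=r.capture(n);d[n]=c;cv2.imwrite(f"pics/{n}0.png",c["image"])
    print(n,c["fx"],c["fy"],c["cx"],c["cy"],c["R"],c["t"])
pickle.dump(d,open("cams.pkl","wb"))
print(r.get_state())
E
```

```text
scene 459.53003804892137 459.53003804892137 316.65838754093613 244.73628716986764 [[-1.19092937e-01  9.92882982e-01  5.06152730e-04]
 [ 6.75655611e-01  8.14161134e-02 -7.32707931e-01]
 [-7.27534445e-01 -8.69183548e-02 -6.80543042e-01]] [ 0.13876513 -0.22625293  1.5893262 ]
top 552.2369924036454 552.2369924036454 318.13329165427893 237.7589837304604 [[ 0.01356582 -0.99989796  0.00447583]
 [-0.97980174 -0.01418604 -0.19946755]
 [ 0.19951069 -0.00167948 -0.97989421]] [-0.083523    0.54460846  1.45869918]
{'time_s': 0.1, 'joints': array([ 8.25110069e+01,  2.05870923e+01,  6.40285860e-01, -1.76176256e-02,
       -7.01351947e+01, -1.65079047e+01]), 'qd': array([-0.00116127, -0.04888578,  0.12120922,  0.12649443, -0.05329093,
       -0.04469608]), 'joint_torque': array([-1.77419068e-03, -5.84165561e+01,  2.93755889e+01,  7.01548666e+00,
        1.02314207e-02, -4.79644996e-05]), 'tcp_pos': array([0.27435256, 0.61626729, 0.22572903]), 'eef_rot': array([ 1.79916672e+02, -7.42254916e-03, -2.40028908e+01]), 'contact_force': array([-0.50527429, -0.19617033, -0.03630786]), 'moment': array([0.00655647, 0.01421627, 0.03601468]), 'gripper_force': 0.0, 'gripper_width': 0.08754833019753075}
```

View pics/scene0.png

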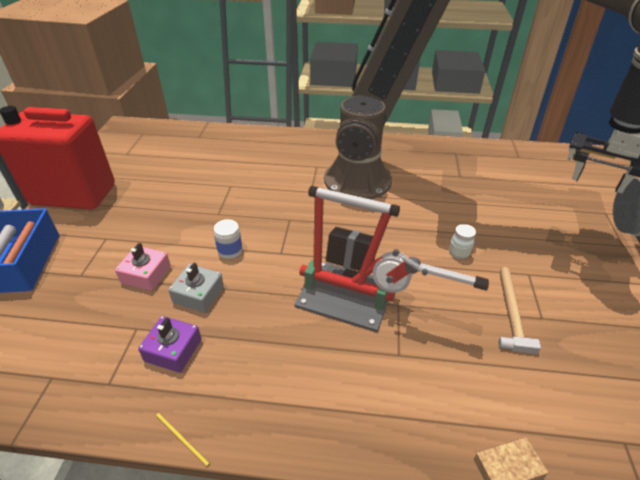

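View pics/top0.png

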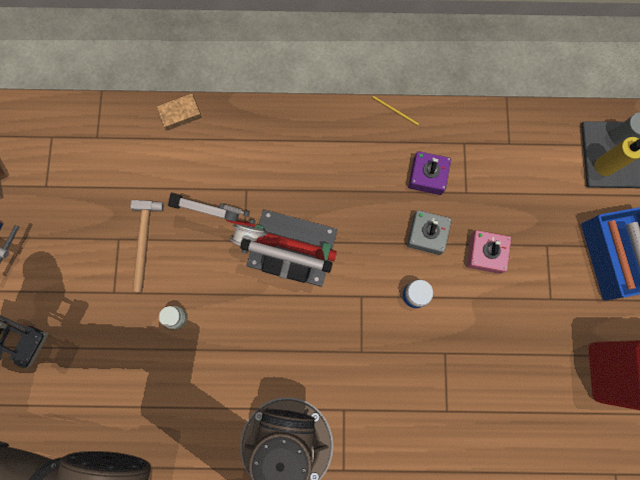

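The pictures show three switch boxes in the top view: purple (430,172), grey (430,232) and pink (490,250). The grey one fits the description. The frame's rail runs from (246,243) to (328,266), and the kickstand foot is at (175,201).

Run:
```python
import pickle,cv2,numpy as np
d=pickle.load(open("cams.pkl","rb"))
t,s=d["top"]["image"],d["scene"]["image"]
f=lambda im,x,y,w,h,k:cv2.resize(im[y:y+h,x:x+w],None,fx=k,fy=k,interpolation=cv2.INTER_CUBIC)
a=np.hstack([f(t,395,200,66,60,6),f(s,160,250,66,60,6)])
cv2.imwrite("pics/key.png",a)
b=f(t,165,185,190,110,4);cv2.imwrite("pics/frame.png",b)
```

```text
(no output)
```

View pics/key.png

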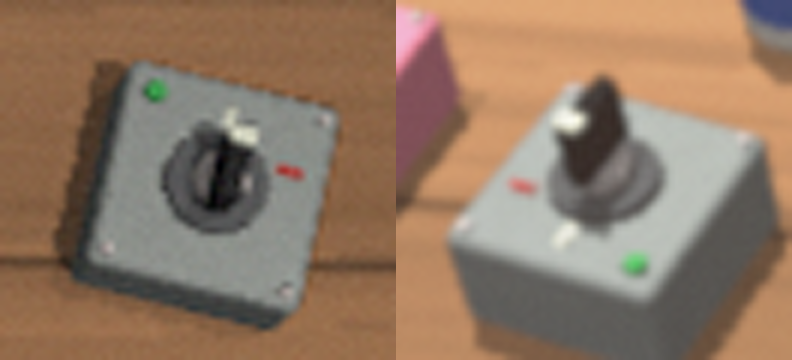

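View pics/frame.png

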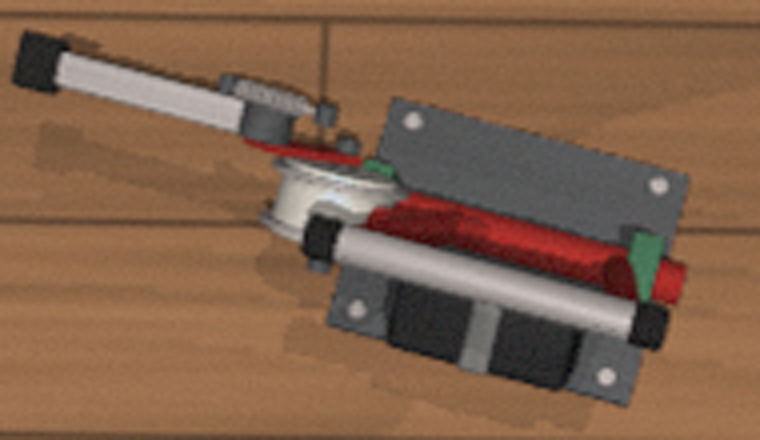

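The crops confirm the grey box (green dot, white rest mark, red mark clockwise of it), with its key pointing along the rest mark. In the frame crop the plate corners are at (395,97), (690,175), (630,405) and (328,325).

```bash
cat > h.py <<'E'
import pickle,numpy as np
from scipy.optimize import least_squares
from scipy.spatial.transform import Rotation as Ro
d=pickle.load(open("cams.pkl","rb"))
def proj(n,X):
    c=d[n];p=np.atleast_2d(X)@c["R"].T+c["t"]
    return p[:,:2]/p[:,2:]*[c["fx"],c["fy"]]+[c["cx"],c["cy"]]
def ray(n,uv,z):
    c=d[n];v=c["R"].T@[(uv[0]-c["cx"])/c["fx"],(uv[1]-c["cy"])/c["fy"],1];o=-c["R"].T@c["t"]
    return o+v*(z-o[2])/v[2]
def place(p,L): # p=x,y,yaw
    return np.asarray(L)@Ro.from_euler('z',p[2]).as_matrix().T+[p[0],p[1],0]
def fr(p,lean,L): # frame point -> world
    Rl=Ro.from_euler('y',-lean).as_matrix()
    return place(p,np.atleast_2d(L)@Rl.T+[0,0,.05])
E
python3 - <<'E'
from h import *
o=np.array([395,200]);box=np.array([[135,65],[340,105],[302,312],[85,258]])/6+o-.4
o=np.array([165,185]);pl=np.array([[395,97],[690,175],[630,405],[328,325]])/4+o-.4
def fit(px,hx,hy,z):
    L=[[hx,hy,z],[hx,-hy,z],[-hx,-hy,z],[-hx,hy,z]]
    f=lambda p:(proj("top",place(p,L))-px).ravel()
    c=ray("top",px.mean(0),z)
    s=least_squares(f,[c[0],c[1],-.25]);print(s.x,np.degrees(s.x[2]),np.abs(s.fun).max());return s.x
b=fit(box,.05,.05,.055);c=fit(pl,.085,.11,.012)
print("scene key base/top",proj("scene",place(b,[[0,0,.061],[0.018,0,.104],[-.018,0,.104]])),"top",(proj("top",place(b,[[0,0,.061],[.018,0,.104],[-.018,0,.104]]))-[395,200])*6)
for l in(.3,):
  P=fr(c,l,[[0,-.115,.22],[0,.085,.22],[.047,.155,.12],[.047,.305,.12],[0,-.015,.22]])
  print(P,"\n",(proj("top",P)-[165,185])*4,proj("scene",P))
print(fr(c,0,[[0,-.015,.22]]))
for n,uv,z in(("tin",(419,291),.09),("jar",(172,316),.085),("hamhead",(147,206),.02),("hamend",(139,290),.02)):print(n,ray("top",uv,z))
E
```

```text
[ 0.57113496 -0.38476613 -0.2248546 ] -12.883219732604717 1.4229080879058529
[ 0.52728537 -0.00355945 -0.24645594] -14.120884939798117 0.6006138135298897
scene key base/top [[193.96450615 277.69759821]
 [186.94051376 270.75270974]
 [194.60381197 260.96774596]] top [[215.75987011 179.04838838]
 [243.47214283 120.03940909]
 [227.64837275 196.89006338]]
[[ 0.43617907 -0.09922303  0.26017403]
 [ 0.48497278  0.0947336   0.26017403]
 [ 0.57425368  0.14445427  0.17852983]
 [ 0.61084896  0.28992174  0.17852983]
 [ 0.46057592 -0.00224472  0.26017403]] 
 [[651.49772701 325.25375852]
 [322.89432479 238.54024463]
 [265.92781305 123.02088188]
 [ 39.79084744  63.85138484]
 [486.59943942 281.73957134]] [[311.84225078 190.49655978]
 [393.24658715 209.10993026]
 [411.39706601 263.64728237]
 [479.60715959 281.22589221]
 [351.55541336 199.57710562]]
[[ 0.52362584 -0.0181062   0.27      ]]
tin [ 0.39971761 -0.3427288   0.09      ]
jar [0.32593874 0.30234472 0.085     ]
hamhead [0.63771707 0.41043838 0.02      ]
hamend [0.39919705 0.41444538 0.02      ]
```

```bash
cat > go.py <<'E'
import sys;from h import *
from plant import r
def go(x,y,z,yaw,s=None):
    s=s or r.get_state();Rt=Ro.from_euler('xyz',s["eef_rot"],degrees=True)
    Rg=Ro.from_euler('xyz',[180,0,yaw],degrees=True)
    print("t",round(s["time_s"],2),"tcp",s["tcp_pos"].round(4),"rot",s["eef_rot"].round(2),"F",s["contact_force"].round(1),"w",round(s["gripper_width"],4))
    print("slide",(Rt.inv().apply(np.array([x,y,z])-s["tcp_pos"])/.15).round(3),"rot",((Rt.inv()*Rg).as_rotvec()/.08).round(3))
if __name__=="__main__": go(*map(float,sys.argv[1:]))
E
python3 - <<'E'
from h import *
bt=np.array([[135,65],[340,105],[302,312],[85,258]])/6+[395,200]-.4
bs=(np.array([[640,300],[450,235],[575,85],[765,140]])-[396,0])/6+[160,250]-.4
L=[[.05,.05,.055],[.05,-.05,.055],[-.05,-.05,.055],[-.05,.05,.055]]
f=lambda p:np.r_[proj("top",place(p,L))-bt,proj("scene",place(p,L))-bs].ravel()
s=least_squares(f,[.57,-.38,-.22]);print(s.x,np.degrees(s.x[2]),s.fun.reshape(-1,2).round(1))
E
python3 go.py .571 -.385 .25 -13
python3 go.py .571 -.385 .40 -24
```

```text
[ 0.57280211 -0.38362476 -0.24358175] -13.956206191966524 [[-0.7 -2.2]
 [ 0.4  0. ]
 [-0.9 -0. ]
 [-0.4 -0.2]
 [ 1.1 -0.3]
 [-2.1 -0.4]
 [-1.  -1.9]
 [ 0.6 -1.3]]
t 0.1 tcp [0.2744 0.6163 0.2257] rot [ 1.7992e+02 -1.0000e-02 -2.4000e+01] F [-0.5 -0.2 -0. ] w 0.0875
slide [ 4.522  5.294 -0.154] rot [ 0.018  0.    -2.4  ]
t 0.1 tcp [0.2744 0.6163 0.2257] rot [ 1.7992e+02 -1.0000e-02 -2.4000e+01] F [-0.5 -0.2 -0. ] w 0.0875
slide [ 4.522  5.295 -1.154] rot [ 0.018 -0.002 -0.001]
```

Emit:
play_rows(
  rows=[
    {"slide": [0,0,-0.38],"delta_rot": [0,0,0],"fingers": 1},
    {"slide": [0,0,-0.38],"delta_rot": [0,0,0],"fingers": 1},
    {"slide": [0.12,0.14,-0.36],"delta_rot": [0,0,0],"fingers": 1},
    {"slide": [0.22,0.26,0],"delta_rot": [0,0,0],"fingers": 1},
    {"slide": [0.22,0.26,0],"delta_rot": [0,0,0],"fingers": 1},
    {"slide": [0.22,0.26,0],"delta_rot": [0,0,0],"fingers": 1},
    {"slide": [0.22,0.26,0],"delta_rot": [0,0,0],"fingers": 1},
    {"slide": [0.22,0.26,0],"delta_rot": [0,0,0],"fingers": 1},
  ],
)

```text
time_s: 1.1
tcp_pos: [0.3539, 0.3431, 0.3943]
eef_rot: [180.0, 0.0, -24.0]
contact_force: [0.8, 0.5, -0.8]
gripper_width: 0.0875
gripper_force: 0.0
```

Emit:
play_rows(
  rows=[
    {"slide": [0.22,0.26,0],"delta_rot": [0,0,0],"fingers": 1},
    {"slide": [0.22,0.26,0],"delta_rot": [0,0,0],"fingers": 1},
    {"slide": [0.22,0.26,0],"delta_rot": [0,0,0],"fingers": 1},
    {"slide": [0.22,0.26,0],"delta_rot": [0,0,0],"fingers": 1},
    {"slide": [0.22,0.26,0],"delta_rot": [0,0,0],"fingers": 1},
    {"slide": [0.22,0.26,0],"delta_rot": [0,0,0],"fingers": 1},
    {"slide": [0.22,0.26,0],"delta_rot": [0,0,0],"fingers": 1},
    {"slide": [0.22,0.26,0],"delta_rot": [0,0,0],"fingers": 1},
  ],
)

```text
time_s: 2.1
tcp_pos: [0.4681, -0.0492, 0.3945]
eef_rot: [-180.0, 0.0, -24.0]
contact_force: [1.0, 0.3, -0.3]
gripper_width: 0.088
gripper_force: 0.0
```

```bash
python3 go.py .572 -.384 .25 -13.9
```

```text
t 2.1 tcp [ 0.4681 -0.0492  0.3945] rot [-179.99    0.    -23.98] F [ 1.   0.3 -0.3] w 0.088
slide [1.54  1.758 0.963] rot [-3.0e-03  1.0e-03 -2.2e+00]
```

Emit:
play_rows(
  rows=[
    {"slide": [0.22,0.25,0],"delta_rot": [0,0,0],"fingers": 1},
    {"slide": [0.22,0.25,0],"delta_rot": [0,0,0],"fingers": 1},
    {"slide": [0.22,0.25,0],"delta_rot": [0,0,0],"fingers": 1},
    {"slide": [0.22,0.25,0.1],"delta_rot": [0,0,0],"fingers": 1},
    {"slide": [0.22,0.25,0.2],"delta_rot": [0,0,0],"fingers": 1},
    {"slide": [0.22,0.25,0.23],"delta_rot": [0,0,0],"fingers": 1},
    {"slide": [0.22,0.26,0.23],"delta_rot": [0,0,0],"fingers": 1},
    {"slide": [0,0,0.2],"delta_rot": [0,0,-0.7],"fingers": 1},
  ],
)

```text
time_s: 3.1
tcp_pos: [0.5712, -0.3854, 0.2466]
eef_rot: [180.0, 0.2, -20.9]
contact_force: [0.4, 1.1, -0.8]
gripper_width: 0.0879
gripper_force: 0.0
```

Emit:
play_rows(
  rows=[
    {"slide": [0,0,0],"delta_rot": [0,0,-0.75],"fingers": 1},
    {"slide": [0,0,0],"delta_rot": [0,0,-0.75],"fingers": 1},
    {"slide": [0,0,0],"delta_rot": [0,0,0],"fingers": 1},
  ],
)

```text
time_s: 3.48
tcp_pos: [0.5716, -0.3826, 0.25]
eef_rot: [-180.0, 0.1, -13.9]
contact_force: [-0.4, -0.5, 0.6]
gripper_width: 0.0873
gripper_force: 0.0
```

```bash
cat > wr.py <<'E'
import sys;from h import *;from plant import r;import cv2
s=r.get_state();c=r.capture("wrist");cv2.imwrite(f"pics/{sys.argv[1]}.png",c["image"])
pickle.dump((s,c),open("w.pkl","wb"))
E
cat > wp.py <<'E'
from h import *
s,c=pickle.load(open("w.pkl","rb"))
Rt=Ro.from_euler('xyz',s["eef_rot"],degrees=True).as_matrix()
T=np.eye(4);T[:3,:3]=Rt;T[:3,3]=s["tcp_pos"];C=T@c["T_tool_cam"]
i=np.linalg.inv(C);d["w"]=dict(c,R=i[:3,:3],t=i[:3,3])
E
python3 wr.py w1; python3 go.py .572 -.384 .25 -13.9
```

```text
t 3.52 tcp [ 0.5717 -0.3825  0.2502] rot [-1.7999e+02  4.0000e-02 -1.3990e+01] F [ 0.7  0.1 -0.2] w 0.0878
slide [0.004 0.009 0.001] rot [-0.002  0.009 -0.019]
```

View pics/w1.png

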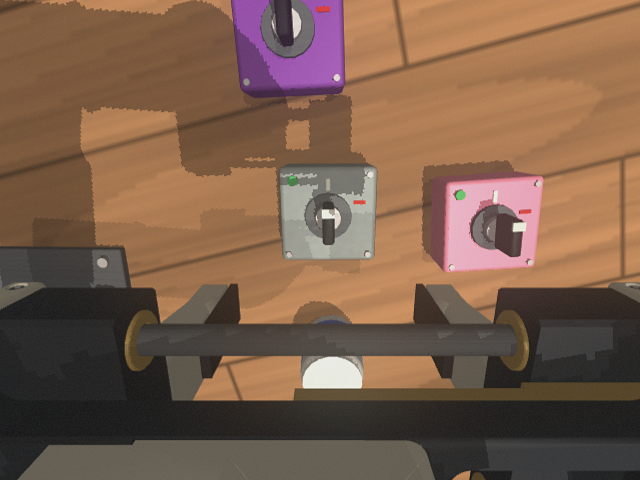

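The wrist view shows the grey box top with corners at (278,166), (376,166), (375,259) and (280,259). Its key lies along the tool's x axis at column 328, so the alignment looks good.

Run:
```python
from wp import *
px=np.array([[278,165.5],[376.5,165.5],[375.5,259.5],[280,259.5]])
L=[[.05,.05,.055],[.05,-.05,.055],[-.05,-.05,.055],[-.05,.05,.055]]
f=lambda p:(proj("w",place(p,L))-px).ravel()
s=least_squares(f,[.57,-.38,-.22]);print(s.x,np.degrees(s.x[2]),s.fun.round(1))
print(proj("w",place(s.x,[[0,0,.055],[.018,0,.104],[-.018,0,.104],[0,0,.104]])))
```

```text
[ 0.57474368 -0.38508152 -0.24113373] -13.815944867250277 [-0.7 -0.2  1.  -0.5 -1.6  0.2  1.3  0.5]
[[327.48978154 214.40380863]
 [327.59515137 205.77795965]
 [327.67843234 244.58279974]
 [327.63747758 225.49989282]]
```

```bash
python3 go.py .574 -.3847 .073 -13.9
```

```text
t 3.52 tcp [ 0.5717 -0.3825  0.2502] rot [-1.7999e+02  4.0000e-02 -1.3990e+01] F [ 0.7  0.1 -0.2] w 0.0878
slide [0.019 0.011 1.181] rot [-0.002  0.009 -0.019]
```

Emit:
play_rows(
  rows=[
    {"slide": [0.019,0.011,0.2],"delta_rot": [0,0,0],"fingers": 0.3},
    {"slide": [0,0,0.25],"delta_rot": [0,0,0],"fingers": 0},
    {"slide": [0,0,0.25],"delta_rot": [0,0,0],"fingers": 0},
    {"slide": [0,0,0.2],"delta_rot": [0,0,0],"fingers": 0},
    {"slide": [0,0,0.15],"delta_rot": [0,0,0],"fingers": 0},
    {"slide": [0,0,0.1],"delta_rot": [0,0,0],"fingers": 0},
    {"slide": [0,0,0.03],"delta_rot": [0,0,0],"fingers": 0},
    {"slide": [0,0,0],"delta_rot": [0,0,0],"fingers": 0},
  ],
)

```text
time_s: 4.53
tcp_pos: [0.5745, -0.3851, 0.074]
eef_rot: [180.0, -0.0, -13.9]
contact_force: [0.6, 0.5, 1.1]
gripper_width: 0.0437
gripper_force: 0.0
```

Emit:
play_rows(
  rows=[
    {"slide": [0,0,0],"delta_rot": [0,0,0],"fingers": -1},
    {"slide": [0,0,0],"delta_rot": [0,0,0],"fingers": -1},
    {"slide": [0,0,0],"delta_rot": [0,0,0],"fingers": -1},
    {"slide": [0,0,0],"delta_rot": [0,0,0],"fingers": -1},
    {"slide": [0,0,0],"delta_rot": [0,0,0],"fingers": -1},
    {"slide": [0,0,0],"delta_rot": [0,0,0],"fingers": -1},
  ],
  squeeze=30,
)

```text
time_s: 5.28
tcp_pos: [0.5743, -0.3848, 0.0738]
eef_rot: [-180.0, -0.0, -13.9]
contact_force: [-1.1, 1.5, 2.6]
gripper_width: 0.0108
gripper_force: 30.0
```

Emit:
play_rows(
  rows=[
    {"slide": [0,0,0],"delta_rot": [0,0,0.95],"fingers": -1},
    {"slide": [0,0,0],"delta_rot": [0,0,0.95],"fingers": -1},
    {"slide": [0,0,0],"delta_rot": [0,0,0.95],"fingers": -1},
    {"slide": [0,0,0],"delta_rot": [0,0,0.95],"fingers": -1},
    {"slide": [0,0,0],"delta_rot": [0,0,0.95],"fingers": -1},
    {"slide": [0,0,0],"delta_rot": [0,0,0.95],"fingers": -1},
    {"slide": [0,0,0],"delta_rot": [0,0,0.95],"fingers": -1},
    {"slide": [0,0,0],"delta_rot": [0,0,0.95],"fingers": -1},
  ],
)

```text
time_s: 6.28
tcp_pos: [0.5743, -0.3849, 0.0738]
eef_rot: [180.0, -0.0, -48.9]
contact_force: [-0.6, 1.2, 2.4]
gripper_width: 0.0107
gripper_force: 30.0
```

Emit:
play_rows(
  rows=[
    {"slide": [0,0,0],"delta_rot": [0,0,0.95],"fingers": -1},
    {"slide": [0,0,0],"delta_rot": [0,0,0.95],"fingers": -1},
    {"slide": [0,0,0],"delta_rot": [0,0,0.95],"fingers": -1},
    {"slide": [0,0,0],"delta_rot": [0,0,0.95],"fingers": -1},
    {"slide": [0,0,0],"delta_rot": [0,0,0.95],"fingers": -1},
    {"slide": [0,0,0],"delta_rot": [0,0,0.95],"fingers": -1},
    {"slide": [0,0,0],"delta_rot": [0,0,0.95],"fingers": -1},
    {"slide": [0,0,0],"delta_rot": [0,0,0.9],"fingers": -1},
  ],
)

```text
time_s: 7.28
tcp_pos: [0.5741, -0.3849, 0.0738]
eef_rot: [180.0, -0.0, -83.5]
contact_force: [-1.1, 1.1, 3.2]
gripper_width: 0.0109
gripper_force: 30.1
```

Emit:
play_rows(
  rows=[
    {"slide": [0,0,0],"delta_rot": [0,0,0],"fingers": -1},
    {"slide": [0,0,0],"delta_rot": [0,0,0],"fingers": -1},
  ],
)

```text
time_s: 7.52
tcp_pos: [0.5742, -0.385, 0.0738]
eef_rot: [180.0, -0.0, -83.2]
contact_force: [-1.9, 0.7, 4.4]
gripper_width: 0.0108
gripper_force: 30.0
```

```bash
python3 -c "
from plant import r;s=r.get_state();print(s['moment'],s['eef_rot'],s['joint_torque'][5],s['joints'])"
```

```text
[0.53133733 0.40610437 0.33032371] [ 1.79996561e+02 -9.40170516e-03 -8.32490366e+01] -0.3590319212526083 [-1.77272131e+01  2.88337009e+01 -7.39846629e+00  1.23747662e-02
 -5.37670681e+01  2.44708620e+01]
```

Emit:
play_rows(
  rows=[
    {"slide": [0,0,0],"delta_rot": [0,0,0],"fingers": 0.4},
    {"slide": [0,0,0],"delta_rot": [0,0,0],"fingers": 0.4},
    {"slide": [0,0,0],"delta_rot": [0,0,0],"fingers": 0.4},
    {"slide": [0,0,0],"delta_rot": [0,0,0],"fingers": 0.4},
    {"slide": [0,0,0],"delta_rot": [0,0,0],"fingers": 0.4},
    {"slide": [0,0,0],"delta_rot": [0,0,0],"fingers": 0.4},
    {"slide": [0,0,-0.1],"delta_rot": [0,0,0],"fingers": 0.4},
    {"slide": [0,0,-0.3],"delta_rot": [0,0,0],"fingers": 0.4},
  ],
)

```text
time_s: 8.52
tcp_pos: [0.5728, -0.3843, 0.1325]
eef_rot: [179.8, 0.1, -83.4]
contact_force: [0.6, -0.0, 0.2]
gripper_width: 0.0611
gripper_force: 0.0
```

Emit:
play_rows(
  rows=[
    {"slide": [0,0,-0.4],"delta_rot": [0,0,0],"fingers": 0.4},
    {"slide": [0,0,-0.2],"delta_rot": [0,0,0],"fingers": 0.4},
    {"slide": [0,0,0],"delta_rot": [0,0,0],"fingers": 0.4},
  ],
)

```text
time_s: 8.9
tcp_pos: [0.5757, -0.3857, 0.2287]
eef_rot: [-179.6, -0.2, -83.3]
contact_force: [0.4, 0.9, -1.0]
gripper_width: 0.0618
gripper_force: 0.0
```

```bash
python3 wr.py w2
python3 - <<'E'
from h import *
c=np.array([.5272,-.0036,-.2465])
P=fr(c,.3,[[.047,.155,.12],[.047,.275,.126],[.047,.305,.126],[.047,.19,.126]])
print(P)
for q in(.9,1.0,1.1):
  print(q,fr(c,.3,[[.047,.155+l*np.cos(q)+.006*np.sin(q),.12-l*np.sin(q)+.006*np.cos(q)] for l in(.09,.12)]))
E
python3 -c "
import cv2;i=cv2.imread('pics/w2.png');cv2.imwrite('pics/w2c.png',cv2.resize(i,(480,360)))"; python3 go.py .60 .255 .35 -104
```

```text
[[0.57417484 0.14441165 0.17852983]
 [0.60173666 0.261217   0.18426185]
 [0.609057   0.29031017 0.18426185]
 [0.58099571 0.17878634 0.18426185]]
0.9 [[0.60810823 0.19840857 0.11474224]
 [0.61939337 0.2147986  0.09229201]]
1.0 [[0.60804727 0.19123787 0.10927694]
 [0.61923712 0.20513662 0.0851603 ]]
1.1 [[0.60764787 0.18359929 0.10450359]
 [0.61863061 0.19486789 0.0789615 ]]
t 8.95 tcp [ 0.5747 -0.3851  0.2261] rot [-1.798e+02 -9.000e-02 -8.335e+01] F [-0.3 -0.1 -0.4] w 0.0612
slide [-4.218 -0.664 -0.83 ] rot [-0.046 -0.012  4.504]
```

View pics/w2c.png

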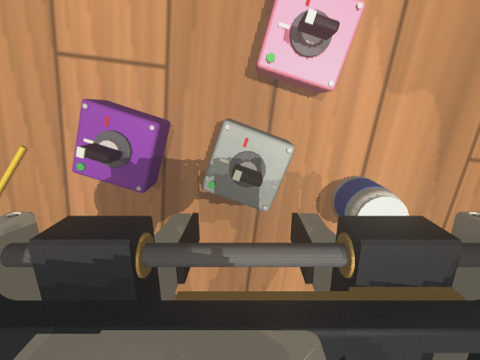

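The wrist view shows the key back on its white rest mark at (245,172), with the tin and the other boxes untouched. Next is the kickstand.

```bash
python3 - <<'E'
from h import *
c=np.array([.5272,-.0036,-.2465])
P=fr(c,.3,[[.047,.258,.15],[.047,.258,.126],[.047,.258,.02],[.047,.258,.0]]);print(P)
E
python3 go.py .592 .245 .36 -104
```

```text
[[0.59071037 0.24646151 0.20718992]
 [0.59758847 0.24473087 0.18426185]
 [0.62796673 0.23708718 0.08299618]
 [0.63369848 0.23564497 0.06388945]]
t 8.95 tcp [ 0.5747 -0.3851  0.2261] rot [-1.798e+02 -9.000e-02 -8.335e+01] F [-0.3 -0.1 -0.4] w 0.0612
slide [-4.158 -0.604 -0.897] rot [-0.046 -0.012  4.504]
```

Emit:
play_rows(
  rows=[
    {"slide": [0,0,-0.4],"delta_rot": [0,0,0],"fingers": -1},
    {"slide": [-0.2,-0.03,-0.4],"delta_rot": [0,0,0],"fingers": -1},
    {"slide": [-0.39,-0.05,-0.1],"delta_rot": [0,0,0],"fingers": -1},
    {"slide": [-0.39,-0.05,0],"delta_rot": [0,0,0],"fingers": -1},
    {"slide": [-0.39,-0.05,0],"delta_rot": [0,0,0],"fingers": -1},
    {"slide": [-0.39,-0.05,0],"delta_rot": [0,0,0],"fingers": -1},
    {"slide": [-0.39,-0.05,0],"delta_rot": [0,0,0],"fingers": -1},
    {"slide": [-0.39,-0.05,0],"delta_rot": [0,0,0],"fingers": -1},
  ],
)

```text
time_s: 9.95
tcp_pos: [0.5785, -0.0011, 0.3536]
eef_rot: [179.9, -0.0, -83.4]
contact_force: [1.2, -0.1, 0.8]
gripper_width: 0.0002
gripper_force: 0.0
```

Emit:
play_rows(
  rows=[
    {"slide": [-0.39,-0.06,0],"delta_rot": [0,0,0],"fingers": -1},
    {"slide": [-0.39,-0.06,0],"delta_rot": [0,0,0],"fingers": -1},
    {"slide": [-0.39,-0.06,0],"delta_rot": [0,0,0],"fingers": -1},
    {"slide": [0,0,0],"delta_rot": [0,0,0.9],"fingers": -1},
    {"slide": [0,0,0],"delta_rot": [0,0,0.9],"fingers": -1},
    {"slide": [0,0,0],"delta_rot": [0,0,0.9],"fingers": -1},
    {"slide": [0,0,0],"delta_rot": [0,0,0.9],"fingers": -1},
    {"slide": [0,0,0],"delta_rot": [0,0,0.9],"fingers": -1},
  ],
)

```text
time_s: 10.95
tcp_pos: [0.5852, 0.1744, 0.3533]
eef_rot: [179.9, -0.1, -104.1]
contact_force: [-0.1, 0.2, 0.7]
gripper_width: 0.0002
gripper_force: 0.0
```

```bash
python3 go.py .592 .245 .21 -104
```

```text
t 10.95 tcp [0.5852 0.1744 0.3533] rot [ 1.7991e+02 -8.0000e-02 -1.0412e+02] F [-0.1  0.2  0.7] w 0.0002
slide [-0.469  0.07   0.955] rot [ 0.019 -0.017 -0.026]
```

Emit:
play_rows(
  rows=[
    {"slide": [-0.235,0.035,0.15],"delta_rot": [0,0,0],"fingers": -1},
    {"slide": [-0.235,0.035,0.3],"delta_rot": [0,0,0],"fingers": -1},
    {"slide": [0,0,0.3],"delta_rot": [0,0,0],"fingers": -1},
    {"slide": [0,0,0.2],"delta_rot": [0,0,0],"fingers": -1},
    {"slide": [0,-0.022,0.072],"delta_rot": [0,0,0],"fingers": -1},
    {"slide": [0,-0.022,0.072],"delta_rot": [0,0,0],"fingers": -1},
    {"slide": [0,-0.022,0.072],"delta_rot": [0,0,0],"fingers": -1},
    {"slide": [0,-0.022,0.072],"delta_rot": [0,0,0],"fingers": -1},
  ],
)

```text
time_s: 11.95
tcp_pos: [0.6061, 0.2422, 0.1692]
eef_rot: [-179.9, 0.1, -104.0]
contact_force: [-1.0, -1.1, 3.5]
gripper_width: 0.0006
gripper_force: 1.5
```

Emit:
play_rows(
  rows=[
    {"slide": [0,-0.022,0.072],"delta_rot": [0,0,0],"fingers": -1},
    {"slide": [0,-0.022,0.072],"delta_rot": [0,0,0],"fingers": -1},
  ],
)

```text
time_s: 12.2
tcp_pos: [0.6121, 0.2407, 0.1464]
eef_rot: [-180.0, 0.0, -104.0]
contact_force: [0.2, -0.9, 0.9]
gripper_width: 0.0003
gripper_force: 0.4
```

Contact was felt at about 3.5 N, so I continue down.

Emit:
play_rows(
  rows=[
    {"slide": [0,-0.022,0.072],"delta_rot": [0,0,0],"fingers": -1},
    {"slide": [0,-0.022,0.072],"delta_rot": [0,0,0],"fingers": -1},
    {"slide": [0,-0.022,0.072],"delta_rot": [0,0,0],"fingers": -1},
    {"slide": [0,-0.022,0.072],"delta_rot": [0,0,0],"fingers": -1},
    {"slide": [0,-0.02,0.07],"delta_rot": [0,0,0],"fingers": -1},
    {"slide": [0,0,0],"delta_rot": [0,0,0],"fingers": -1},
    {"slide": [0,0,0],"delta_rot": [0,0,0],"fingers": -1},
  ],
)

```text
time_s: 13.08
tcp_pos: [0.6276, 0.2369, 0.0936]
eef_rot: [-180.0, 0.0, -104.0]
contact_force: [1.0, -0.7, 0.4]
gripper_width: 0.0004
gripper_force: 0.0
```

Emit:
play_rows(
  rows=[
    {"slide": [0,0,-0.3],"delta_rot": [0,0,0],"fingers": -1},
    {"slide": [0,0,-0.4],"delta_rot": [0,0,0],"fingers": -1},
    {"slide": [0,0,-0.4],"delta_rot": [0,0,0],"fingers": -1},
    {"slide": [0,0,-0.4],"delta_rot": [0,0,0],"fingers": -1},
    {"slide": [0,0,-0.25],"delta_rot": [0,0,0],"fingers": -1},
  ],
)

```text
time_s: 13.7
tcp_pos: [0.6279, 0.2369, 0.3608]
eef_rot: [-179.8, 0.2, -104.0]
contact_force: [0.5, 0.8, -0.9]
gripper_width: 0.0006
gripper_force: 0.0
```

```bash
python3 - <<'E'
from plant import r
import cv2
c=r.capture("scene")["image"];cv2.imwrite("pics/s2.png",cv2.resize(c[150:390,270:570],(750,600)))
E
python3 go.py .4606 -.0022 .40 -104
```

```text
t 13.75 tcp [0.6291 0.2369 0.3654] rot [-179.5     0.38 -103.96] F [ 1.4 -0.   5.3] w 0.0002
slide [ 1.816  0.703 -0.249] rot [-0.109  0.083  0.009]
```

View pics/s2.png

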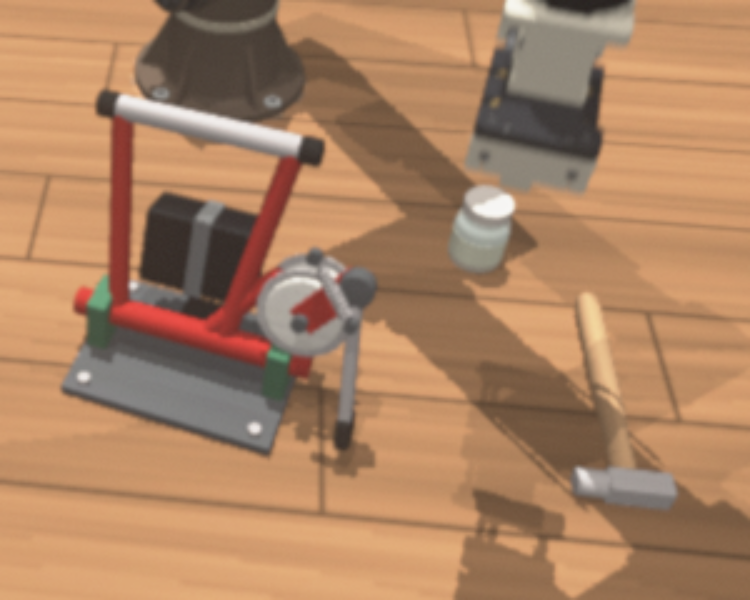

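The scene view shows the kickstand straight down (foot at 343,435), the frame still leaning and the hammer and jar in place. Now the rail.

Emit:
play_rows(
  rows=[
    {"slide": [0.3,0.117,0],"delta_rot": [0,0,0],"fingers": 1},
    {"slide": [0.3,0.117,0],"delta_rot": [0,0,0],"fingers": 1},
    {"slide": [0.3,0.117,0],"delta_rot": [0,0,0],"fingers": 1},
    {"slide": [0.3,0.117,0],"delta_rot": [0,0,0],"fingers": 1},
    {"slide": [0.3,0.117,0],"delta_rot": [0,0,0],"fingers": 1},
    {"slide": [0.3,0.117,0],"delta_rot": [0,0,0],"fingers": 1},
    {"slide": [0,0,0],"delta_rot": [0,0,0],"fingers": 1},
  ],
)

```text
time_s: 14.62
tcp_pos: [0.4583, -0.0017, 0.3573]
eef_rot: [-179.8, 0.1, -104.1]
contact_force: [1.3, 0.2, -0.3]
gripper_width: 0.0648
gripper_force: 0.0
```

```bash
python3 go.py .4606 -.0022 .241 -104.1
```

```text
t 14.62 tcp [ 0.4583 -0.0017  0.3573] rot [-1.7985e+02  1.1000e-01 -1.0408e+02] F [ 1.3  0.2 -0.3] w 0.0648
slide [ 0.001 -0.013  0.775] rot [-0.034  0.025  0.003]
```

Emit:
play_rows(
  rows=[
    {"slide": [0,-0.015,0],"delta_rot": [0,0,0],"fingers": 1},
    {"slide": [0,0,0],"delta_rot": [0,0,0],"fingers": 1},
    {"slide": [0,0,0.15],"delta_rot": [0,0,0],"fingers": 1},
    {"slide": [0,0,0.2],"delta_rot": [0,0,0],"fingers": 1},
    {"slide": [0,0,0.2],"delta_rot": [0,0,0],"fingers": 1},
    {"slide": [0,0,0.15],"delta_rot": [0,0,0],"fingers": 1},
    {"slide": [0,0,0.07],"delta_rot": [0,0,0],"fingers": 1},
    {"slide": [0,0,0],"delta_rot": [0,0,0],"fingers": 1},
  ],
)

```text
time_s: 15.62
tcp_pos: [0.4624, -0.0, 0.2399]
eef_rot: [179.9, -0.1, -103.9]
contact_force: [0.8, -0.0, 1.9]
gripper_width: 0.0879
gripper_force: 0.0
```

Emit:
play_rows(
  rows=[
    {"slide": [0,0,0],"delta_rot": [0,0,0],"fingers": -1},
    {"slide": [0,0,0],"delta_rot": [0,0,0],"fingers": -1},
    {"slide": [0,0,0],"delta_rot": [0,0,0],"fingers": -1},
    {"slide": [0,0,0],"delta_rot": [0,0,0],"fingers": -1},
    {"slide": [0,0,0],"delta_rot": [0,0,0],"fingers": -1},
    {"slide": [0,0,0],"delta_rot": [0,0,0],"fingers": -1},
    {"slide": [0,0,0],"delta_rot": [0,0,0],"fingers": -1},
    {"slide": [0,0,0],"delta_rot": [0,0,0],"fingers": -1},
  ],
  squeeze=20,
)

```text
time_s: 16.62
tcp_pos: [0.4635, -0.0005, 0.2405]
eef_rot: [-179.9, 0.0, -104.0]
contact_force: [6.7, -3.8, -4.5]
gripper_width: 0.0231
gripper_force: 20.0
```

```bash
python3 go.py .5236 -.0181 .251 -104.1
```

```text
t 16.62 tcp [ 0.4635 -0.0005  0.2405] rot [-179.87    0.   -103.98] F [ 6.7 -3.8 -4.5] w 0.0231
slide [ 0.017 -0.417 -0.069] rot [-0.029  0.     0.027]
```

Emit:
play_rows(
  rows=[
    {"slide": [0,-0.04,-0.012],"delta_rot": [0,0,0],"fingers": -1},
    {"slide": [0,-0.055,-0.014],"delta_rot": [0,0,0],"fingers": -1},
    {"slide": [0,-0.06,-0.013],"delta_rot": [0,0,0],"fingers": -1},
    {"slide": [0,-0.06,-0.011],"delta_rot": [0,0,0],"fingers": -1},
    {"slide": [0,-0.06,-0.008],"delta_rot": [0,0,0],"fingers": -1},
    {"slide": [0,-0.06,-0.006],"delta_rot": [0,0,0],"fingers": -1},
    {"slide": [0,-0.052,-0.003],"delta_rot": [0,0,0],"fingers": -1},
    {"slide": [0,-0.03,0],"delta_rot": [0,0,0],"fingers": -1},
  ],
)

```text
time_s: 17.62
tcp_pos: [0.5224, -0.016, 0.2502]
eef_rot: [179.9, -0.1, -104.0]
contact_force: [-4.5, -1.4, 3.2]
gripper_width: 0.0235
gripper_force: 20.0
```

Emit:
play_rows(
  rows=[
    {"slide": [0,0,0],"delta_rot": [0,0,0],"fingers": -1},
    {"slide": [0,0,0],"delta_rot": [0,0,0],"fingers": -1},
    {"slide": [0,0,0],"delta_rot": [0,0,0],"fingers": -1},
    {"slide": [0,0,0],"delta_rot": [0,0,0],"fingers": -1},
  ],
)

```text
time_s: 18.12
tcp_pos: [0.5221, -0.0159, 0.2502]
eef_rot: [179.9, -0.1, -104.0]
contact_force: [-3.9, -3.0, 3.2]
gripper_width: 0.0234
gripper_force: 20.0
```

```bash
python3 - <<'E'
from plant import r
import cv2
c=r.capture("scene")["image"];cv2.imwrite("pics/s3.png",cv2.resize(c[150:390,270:570],(750,600)))
E
python3 go.py .5236 -.0181 .251 -104.1
python3 -c "
from h import *
c=np.array([.5272,-.0036,-.2465])
for l in(-.08,0,.08):print(((proj('scene',fr(c,l,[[0,-.115,.22],[0,.085,.22],[0,-.1,.1]]))-[270,150])*2.5).round())"
```

```text
t 18.18 tcp [ 0.5222 -0.0159  0.2502] rot [ 1.7993e+02 -6.0000e-02 -1.0399e+02] F [-4.9 -3.4  1.9] w 0.0232
slide [ 0.012 -0.013 -0.005] rot [ 0.015 -0.013  0.023]
[[ 71. 144.]
 [286. 195.]
 [ 92. 238.]]
[[ 79. 132.]
 [291. 182.]
 [ 95. 232.]]
[[ 86. 122.]
 [296. 171.]
 [ 98. 227.]]
```

View pics/s3.png

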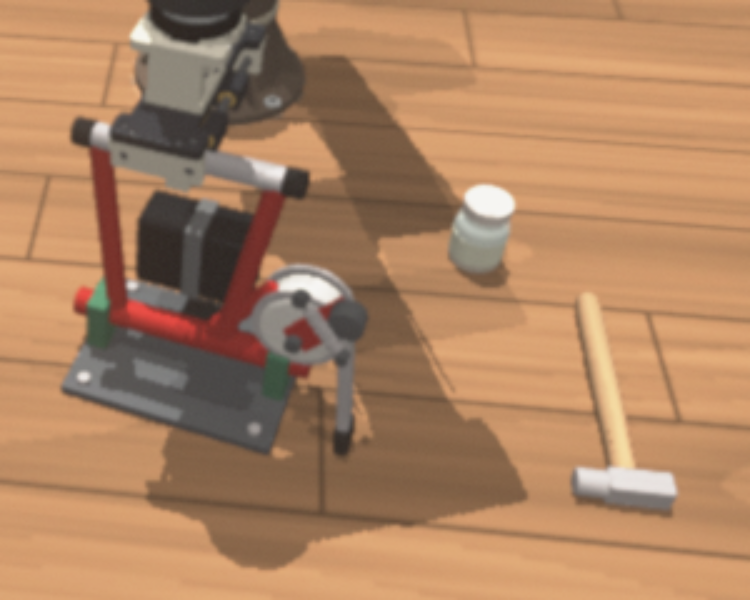

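The rail's end caps are at (82,132) and (295,183), against (79,132) and (291,182) predicted for lean 0. The frame is upright and held, the kickstand is down, so I hand in.

```bash
python3 -c "
from plant import r;print(r.close_job())"
```

```text
the job is handed in; nothing more can be done
None
```

The job is handed in, with no verdict returned: the key was turned to its stop and sprang back, the kickstand is down, the gripper is still holding the frame upright, and I saw no sign of the tin, jar or hammer having moved.

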